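Clamp a carton in the packing jig

TASK

Without picking anything up, push the small carton along its channel in the packing jig until it butts against the dark end stop. Then push the red clamp lever over, past its centre, so that it snaps across and its rubber pad holds the carton down, and take the hand away. Leave the tape roll, the blue can and the yellow staple box where they stand.

Things in the scene. Friction and masses are not known exactly. Their poses are not given: they have to be found in the camera images.
- jig: Fixed plywood plate, 12 mm thick; place and yaw vary. Origin at table height under the channel's centre line; x along the channel to the end stop, y across it to the clamp, z up. Plate: x -165 to 155, y -70 to 130 mm. Aluminium rails 14 mm high above the plate, 8 mm thick, at y = -41.5 and 41.5 (75 mm clear between). Stop: dark steel bar, 100 wide, 14 thick, 34 mm high above the plate.
- stop_face (a point): Middle of the face of the end stop that the carton must butt against, 34.5 mm above the table (the carton's mid height); at x = 110, y = 0 in the jig's axes.
- carton_center (a point): Centre of the small closed cardboard carton: 130 mm long (x, along the channel), 70 mm wide (y), 45 mm high; about 0.3 kg. It lies flat on the plate between the rails (top 57 mm above the table), 40 to 90 mm short of the stop at the start. Home, its centre is 65 mm from stop_face.
- clamp (a joint): Clamp lever angle, rad. 0: open, red handle leaning outward (jig +y) 0.62 from upright, steel arm raised. Grows as the handle is pushed to the jig's -y. A spring drives it away from centre (0.62, upright) to either side: about 6 to 9 N at the handle's end to start, falling to none at centre, then it snaps over. Clamped it rests near 1.25, the arm's rubber pad on the carton; with no carton there, 1.36.
- clamp_pivot (a point): Pivot of the clamp lever, fixed to the jig at x = 70, y = 78, z = 80 mm in the jig's axes, on top of a steel post (95 mm high above the table, 32 mm along x). The lever turns about the jig's x axis. Clamped, the level arm reaches 76 mm from here to the jig's -y and its pad (22 mm across) presses the carton's top with about 8 N.
- handle_end (a point): Outer end of the red handle (round, 20 mm thick, the red grip covering the outer 70 mm), on its axis, 105 mm from the pivot. It moves with the lever: open, it is at about x = 70, y = 139, z = 165 mm in the jig's axes; upright, z = 185 mm.
- tape_roll_center (a point): Centre of a loose roll of brown tape lying flat, 90 mm across, 48 mm high, to be left alone.
- spray_can_center (a point): Centre of a loose blue can, 56 mm across, 120 mm high, to be left alone.
- staple_box_center (a point): Centre of a loose yellow staple box, 60 x 40 x 30 mm high, to be left alone.

How it is judged:
By the outcome, as a careful person would: the job done as asked, in the order asked, and still so for the second after the job is handed in, with the robot touching nothing.
It also fails if it takes over 48 s, if anything falls off the work surface, if the arm or the gripper's body presses on something with over 40 N, if the wrist force passes 120 N, or if a joint passes its speed limit or range.

ROBOT

A 6-joint arm with a two-finger parallel gripper is mounted at the origin on the work surface. World frame = base frame: x ahead of the robot, y to its left, z up, the work surface at z = 0. Lengths are in m, angles in rad, forces in N, time in s.
With the tool pointing down it reaches from about 0.25 to 0.775 m from the base axis. Payload 4 kg.
Tool frame: the origin (TCP) lies at the very end of the fingers, on their centre line; the grasp point (between the pads) lies 19 mm behind it (robot.grip_point_offset is the distance from the TCP to the grasp point, in m); z points along the fingers, x is the direction in which the jaws open and shut, and the axes are right-handed (so a half turn about z gives the same grasp; the last joint's range is limited). The gripper opens to 94 mm and grips with 3 to 60 N. Pads are 16 mm wide; open, the fingers measure 119 mm over their backs; the gripper's body (75 mm by 177 mm) begins 78 mm behind the grasp point.
Start: joints at [-1.264, 0.087, 1.371, -0, 1.684, -0.103], TCP at [0.219, -0.504, 0.206] pointing down, gripper open.
Joint ranges: [-3.1, 3.1], [-0.76, 2.03], [0.27, 2.55], [-1.08, 4.22], [0.17, 2.65], [-2.57, 2.57]. Speed limits (rad/s): [2.79, 2.79, 3.14, 3.14, 3.14, 3.14].

INTERFACE

Orientations are given as [roll, pitch, yaw] about the fixed x, y, z axes, in that order (R = Rz(yaw) Ry(pitch) Rx(roll)).
In Python, from bench import robot gives the robot as it stands.
- The arm moves only by the shell command python3 -m inch 'ROWS'. ROWS is text: rows parted by semicolons, each of 5 numbers parted by spaces: the shift along the tool's x, y, z in cm, then the turn about the tool's z in rad, then the closure, from 0 (fully open) to 1 (shut). In form: tx ty tz spin claw; .... A call has 1 to 20 rows; each row is the pose to reach, as a shift and turn from the pose measured when the call began, along the tool's axes at that moment; what a row does not reach only later rows make up. A row lasts 1/12 s, in which the tool goes at most 41.7 mm and 7.16 degrees, less where a joint would pass 70% of its speed; a pose out of reach is approached as far as the arm can. A call with a gripper value outside its range is refused whole. The fingers move at their own pace and stop on an object; the grip force is fixed at half the most. Time passes only in rows, so rows that repeat a pose let the fingers close. It gives the time, the measured TCP pose, the force and the opening at its end, in the units of the state.
- robot.get_obs(): the state, without advancing time (a new reading comes with each control period).
- robot.snapshot(name): name is "side" or "top" or "wrist"; returns (picture, depth): 480x640x3 uint8, blue, green, red; 480x640 float32, m along the optical axis (not along the pixel's ray), 0 where there is no reading.
- robot.camera_info(name): a dict with "K" (3x3 intrinsics, pixels), "dist" ([k1, k2, p1, p2, k3] as OpenCV has them; the pictures are not rectified), "extrinsics" (4x4, takes a point from world to camera coordinates); the wrist camera has in their place "mount" (4x4, takes a point from camera to tool coordinates, whose origin is the TCP and whose axes are the tool frame's). Camera axes: x right, y down, z forward; pixel columns grow to the right and rows downward; lengths in m; the calibration is good to about 2 mm. A picture is of the moment at which its call begins: read the wrist's pose just before it. camera_info takes no time and is no camera call.
- robot.close_job(): hands the job in, once; it reports no verdict.
The state is a dict: "time": time; "joint_positions": joint angles; "qvel": joint speeds; "joint_torque": joint torques, N m; "tool_pos": TCP position; "ee_rot": TCP orientation; "wrist_force": force on the tool from outside, world axes, zero at the start; "wrist_torque": the same for the moment, N m; "width": finger opening in m.
Only numpy, scipy, OpenCV 4.12 (cv2) and the standard library are available. Lean on these libraries where they do the work, as an engineer would, in place of code of your own. Each camera call takes 0.05 s, during which the arm holds its last target.

## Working session

There is one attempt and no reset: what is moved stays moved. The work goes in short steps, Python scripts to look and compute and a shell command to move; the robot and the scene stay as the last step left them, time stands still between calls to the robot, and variables do not carry over. Pictures are saved under pics/ and viewed, and the job is handed in when it is done.

```bash
ls; mkdir -p pics
python3 - <<'E'
from bench import robot
import cv2,numpy as np
print(robot.get_obs())
for n in ["top","side"]:
    im,d=robot.snapshot(n)
    cv2.imwrite(f"pics/{n}0.png",im); np.save(f"pics/{n}0.npy",d)
    print(n,robot.camera_info(n))
print(robot.camera_info("wrist"))
E
```

```text
pics
{'time': 0.0, 'joint_positions': array([-1.26407924e+00,  8.79124604e-02,  1.37224423e+00, -4.90996449e-06,
        1.68360557e+00, -1.03107172e-01]), 'qvel': array([-1.64301451e-03, -1.50421211e-03,  9.55240760e-05,  6.98221044e-04,
        1.42225030e-03,  4.06176789e-05]), 'joint_torque': array([ 6.14008623e-04, -3.40179241e+01, -3.02427149e+01,  7.17027392e-02,
        3.27562506e-02, -1.72923042e-04]), 'tool_pos': array([ 0.21896911, -0.50392882,  0.20433253]), 'ee_rot': array([-3.14137420e+00,  2.15859022e-03, -1.16097238e+00]), 'wrist_force': array([-0.13280852,  0.13654184,  0.74093785]), 'wrist_torque': array([ 0.0025623 , -0.04539191, -0.02579407]), 'width': 0.09411121881129064}
top {'K': array([[620.65533661,   0.        , 318.62020195],
       [  0.        , 620.65533661, 241.37623787],
       [  0.        ,   0.        ,   1.        ]]), 'dist': array([-0.21612479,  0.        ,  0.        ,  0.        ,  0.        ]), 'extrinsics': array([[ 0.00828768, -0.9998766 ,  0.01334552, -0.01416575],
       [-0.99382718, -0.00971258, -0.11051335,  0.57771116],
       [ 0.110
[... 511 characters left out ...]
06, -0.82300049, -0.56663408,  1.20406523],
       [ 0.        ,  0.        ,  0.        ,  1.        ]])}
{'K': array([[367.7929592 ,   0.        , 319.77643443],
       [  0.        , 367.7929592 , 230.77255821],
       [  0.        ,   0.        ,   1.        ]]), 'dist': array([-0.07285091,  0.        ,  0.        ,  0.        ,  0.        ]), 'mount': array([[ 9.99999856e-01, -1.71683956e-04,  5.08025244e-04,
        -6.14319911e-05],
       [ 4.50613385e-05,  9.70916999e-01,  2.39416329e-01,
        -7.01632736e-02],
       [-5.34354288e-04, -2.39416272e-01,  9.70916867e-01,
        -1.79827320e-01],
       [ 0.00000000e+00,  0.00000000e+00,  0.00000000e+00,
         1.00000000e+00]])}
```

View pics/top0.png

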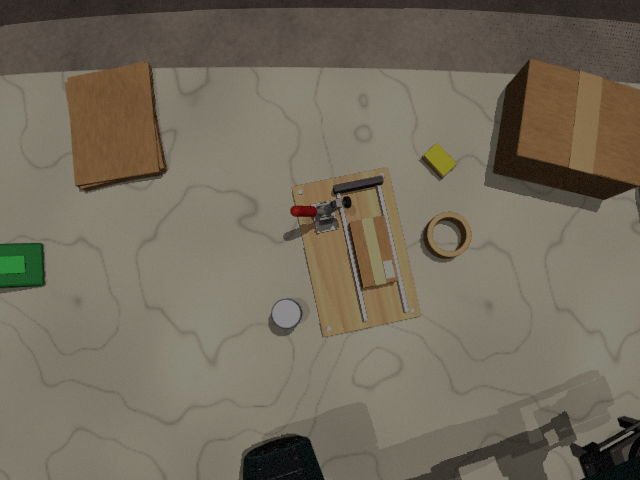

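View pics/side0.png

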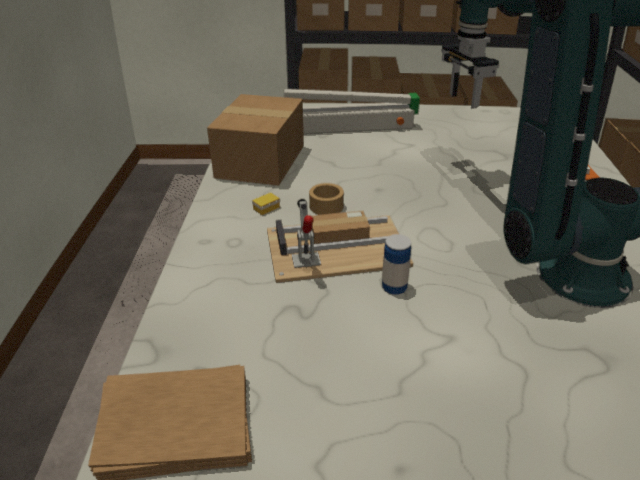

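The top view shows the stop at about (358,185), the red handle at (303,211) and the carton from (367,217) to (378,288). The blue can is at (286,313), the tape roll at (449,235) and the staple box at (439,161).

```bash
cat > h.py <<'E'
import numpy as np,cv2
from bench import robot
def cloud(n,d,obs=None):
    ci=robot.camera_info(n); H,W=d.shape
    u,v=np.meshgrid(np.arange(W),np.arange(H))
    p=cv2.undistortPoints(np.stack([u,v],-1).reshape(-1,1,2).astype(float),ci["K"],ci["dist"]).reshape(H,W,2)
    c=np.dstack([p*d[...,None],d])
    E=np.linalg.inv(ci["extrinsics"])
    return c@E[:3,:3].T+E[:3,3]
def at_z(n,uv,z):
    ci=robot.camera_info(n)
    p=cv2.undistortPoints(np.array(uv,float).reshape(-1,1,2),ci["K"],ci["dist"]).reshape(-1,2)
    E=np.linalg.inv(ci["extrinsics"]); r=np.c_[p,np.ones(len(p))]@E[:3,:3].T; o=E[:3,3]
    return o+r*((z-o[2])/r[:,2])[:,None]
E
python3 - <<'E'
from h import *
im=cv2.imread("pics/top0.png"); d=np.load("pics/top0.npy"); P=cloud("top",d)
c=at_z("top",[(292,185),(388,168),(420,317),(323,336)],0.012); print(c.round(4))
print([np.linalg.norm(c[i]-c[(i+1)%4]).round(4) for i in range(4)])
z=P[...,2]
for u,v in [(340,300),(375,255),(358,185),(286,313),(449,220),(439,161),(200,300)]: print(u,v,P[v,u].round(4))
m=np.zeros(z.shape,bool); m[150:345,285:425]=1
def rect(mm,name):
    pts=P[mm][:,:2].astype(np.float32); r=cv2.minAreaRect(pts*1000); print(name,mm.sum(),r, pts.mean(0))
rect(m&(z>0.006)&(z<0.018),"plate")
rect(m&(z>0.052)&(z<0.062)&(np.indices(z.shape)[0]>210)&(np.indices(z.shape)[1]>345),"carton")
mm=np.zeros_like(m); mm[170:198,325:390]=1
rect(mm&(z>0.041)&(z<0.053),"stop")
crop=cv2.resize(im[140:350,270:480],(800,800))[:600]; cv2.imwrite("pics/crop0.png",cv2.resize(im[150:350,270:480],(630,600),interpolation=cv2.INTER_CUBIC))
E
```

```text
[[ 0.6942  0.0456  0.012 ]
 [ 0.7321 -0.1495  0.012 ]
 [ 0.4303 -0.2126  0.012 ]
 [ 0.3921 -0.0194  0.012 ]]
[np.float64(0.1987), np.float64(0.3083), np.float64(0.197), np.float64(0.3091)]
340 300 [ 0.4634 -0.0524  0.0158]
375 255 [ 0.5499 -0.1178  0.0543]
358 185 [ 0.6891 -0.0855  0.0446]
286 313 [0.4374 0.05   0.1188]
449 220 [ 0.6267 -0.2743  0.0099]
439 161 [ 0.7451 -0.2524  0.0272]
200 300 [0.4603 0.2275 0.0047]
plate 10260 ((572.59228515625, -84.59022521972656), (395.4423828125, 285.5928955078125), 0.8460836410522461) [ 0.54986817 -0.07673133]
carton 2365 ((557.8351440429688, -114.75595092773438), (131.28672790527344, 71.11993408203125), 12.221541404724121) [ 0.557478   -0.11459597]
stop 346 ((692.7280883789062, -85.38422393798828), (15.411325454711914, 100.0556869506836), 12.399880409240723) [ 0.69219357 -0.08432242]
```

View pics/crop0.png

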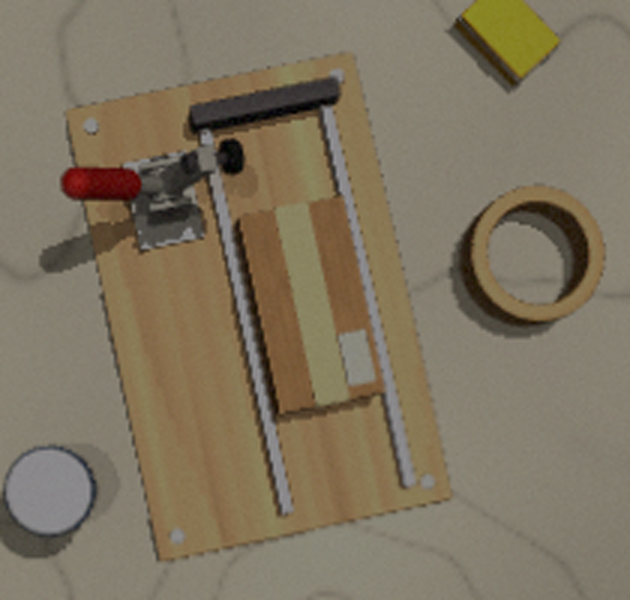

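The carton is 131 x 71 mm (should be 130 x 70) and the stop 100 x 15 mm (should be 100 x 14), so the measurements agree with the given sizes. Jig yaw is about 12.3°, and the carton is about 66 mm short of the stop.

```bash
cat >> h.py <<'E'
from scipy.spatial.transform import Rotation as Ro
YAW=0.2150; O=np.array([0.5784,-0.1103])
EX=np.array([np.cos(YAW),np.sin(YAW)]); EY=np.array([-EX[1],EX[0]])
def j2w(x,y,z): return np.r_[O+EX*x/1000+EY*y/1000, z/1000]
def w2j(p): d=np.asarray(p)[:2]-O; return np.r_[d@EX,d@EY,p[2]]*1000
def plan(x,y,z):
    o=robot.get_obs(); R=Ro.from_euler("xyz",o["ee_rot"]).as_matrix()
    print("jig now",w2j(o["tool_pos"]).round(1),"F",(o["wrist_force"]).round(1),"t",o["time"])
    print("shift cm",((R.T@(j2w(x,y,z)-o["tool_pos"]))*100).round(2),
      "spin",round(o["ee_rot"][2]-(YAW-np.pi/2),3))
E
python3 - <<'E'
from h import *
P=cloud("top",np.load("pics/top0.npy")); im=cv2.imread("pics/top0.png").astype(int)
print(w2j(np.array([.5578,-.11476,.057])), j2w(110,0,34.5))
red=(im[...,2]>90)&(im[...,1]<50)&(im[...,0]<50); red[:, :280]=0; red[:,330:]=0
q=np.array([w2j(p) for p in P[red]]); print(len(q),q.min(0),q.max(0),q.mean(0))
plan(-112,0,200); plan(-112,0,27)
E
```

```text
[-2.10772433e+01  3.76423048e-02  5.70000000e+01] [ 0.6858674  -0.08683178  0.0345    ]
136 [-107.61272697   96.1543371   120.08425113] [  78.05555363  142.65969277 1244.70412548] [ 69.11606352 122.19755662 161.73631282]
jig now [-435.2 -308.   204.4] F [ 0.1 -0.8  0.4] t 0.1
shift cm [-23.96 -37.67   0.5 ] spin 0.195
jig now [-435.2 -308.   204.4] F [ 0.1 -0.8  0.4] t 0.1
shift cm [-23.92 -37.66  17.8 ] spin 0.195
```

The handle comes out at jig (69, 122 mean, z 162), as specified. Next I move behind the carton with the fingers shut.

```bash
python3 -m inch '-2 -3 0 0.05 1; -4 -6 0 0.1 1; -6 -9 0 0.15 1; -8 -12 0 0.195 1; -10 -15 0 0.195 1; -12 -18.5 0 0.195 1; -14 -22 0.5 0.195 1; -16 -25 0.5 0.195 1; -18 -28 0.5 0.195 1; -20 -31.5 0.5 0.195 1; -22 -34.5 0.5 0.195 1; -24 -37.7 0.5 0.195 1; -24 -37.7 0.5 0.195 1; -24 -37.7 0.5 0.195 1; -24 -37.7 0.5 0.195 1'
python3 - <<'E'
from h import *
plan(-112,0,27)
im,d=robot.snapshot("wrist"); cv2.imwrite("pics/w1.png",im)
print(robot.get_obs()["width"])
E
```

```text
time: 1.35
tool_pos: [0.4687, -0.1339, 0.1995]
ee_rot: [3.14, 0.002, -1.356]
wrist_force: [-0.2, -0.4, -0.7]
width: 0.0006
jig now [-112.2    0.4  199.5] F [-0.2 -0.4 -0.7] t 1.35
shift cm [ 0.07 -0.05 17.25] spin 0.0
0.00039066325687591797
```

View pics/w1.png

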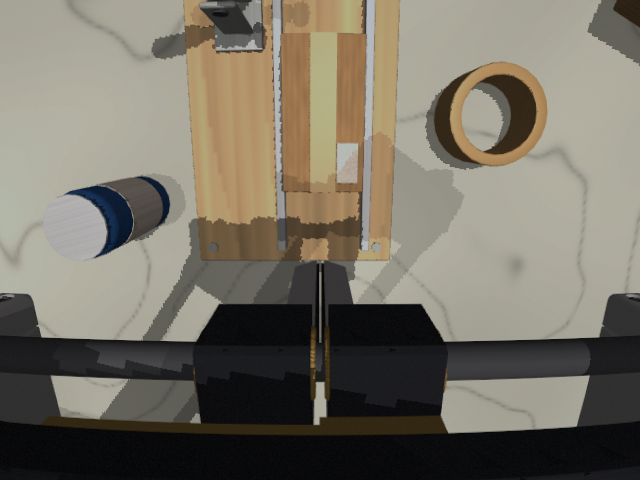

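The closed fingertips at (320,262) line up with the carton, whose rear edge is at (323,191), and the channel behind it is clear. I descend now.

```bash
python3 -m inch '0 0 3 0 1; 0 0 6 0 1; 0 0 9 0 1; 0 0 12 0 1; 0 0 14 0 1; 0 0 16 0 1; 0 0 17 0 1; 0 0 17.2 0 1; 0 0 17.2 0 1; 0 0 17.2 0 1'
python3 - <<'E'
from h import *
plan(-30,0,27)
im,d=robot.snapshot("wrist"); cv2.imwrite("pics/w2.png",im)
E
```

```text
time: 2.23
tool_pos: [0.469, -0.1351, 0.029]
ee_rot: [-3.141, 0.0, -1.358]
wrist_force: [0.5, 0.8, -0.3]
width: 0.0007
jig now [-112.2   -0.9   29. ] F [ 0.5  0.8 -0.3] t 2.2333
shift cm [-0.11 -8.22  0.2 ] spin -0.002
```

View pics/w2.png

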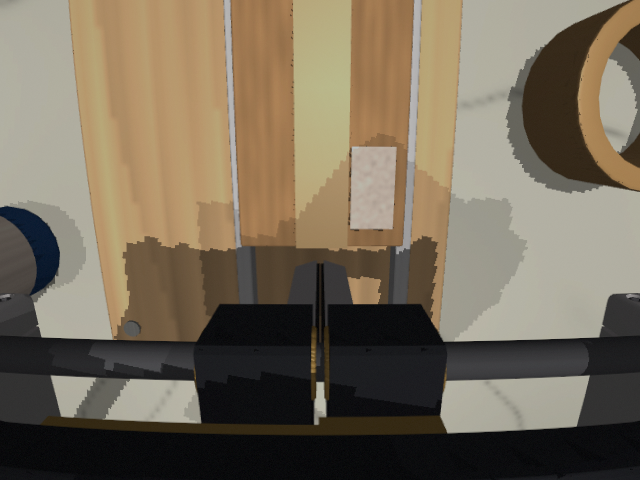

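The fingers are in the channel just behind the carton's rear edge (row 246). I push slowly, stopping about 6 mm short of the expected end.

```bash
python3 -m inch '0 -0.5 0.1 0 1; 0 -1 0.1 0 1; 0 -1.5 0.1 0 1; 0 -1.9 0.1 0 1; 0 -2.3 0.1 0 1; 0 -2.7 0.1 0 1; 0 -3.1 0.1 0 1; 0 -3.5 0.1 0 1; 0 -3.9 0.1 0 1; 0 -4.3 0.1 0 1; 0 -4.7 0.1 0 1; 0 -5.1 0.1 0 1; 0 -5.5 0.1 0 1; 0 -5.9 0.1 0 1; 0 -6.3 0.1 0 1; 0 -6.7 0.1 0 1; 0 -7.1 0.1 0 1; 0 -7.4 0.1 0 1; 0 -7.7 0.1 0 1; 0 -7.7 0.1 0 1'
python3 - <<'E'
from h import *
plan(-28,0,28)
E
```

```text
time: 3.95
tool_pos: [0.5456, -0.1185, 0.0283]
ee_rot: [-3.139, 0.0, -1.357]
wrist_force: [-1.0, 0.3, 0.1]
width: -0.0
jig now [-33.8  -1.   28.3] F [-1.   0.3  0.1] t 3.95
shift cm [-0.1  -0.58  0.03] spin -0.002
```

```bash
python3 -m inch '0 -0.15 0 0 1; 0 -0.3 0 0 1; 0 -0.4 0 0 1; 0 -0.4 0 0 1'
python3 -m inch '0 -0.1 0 0 1; 0 -0.2 0 0 1; 0 -0.2 0 0 1'
python3 - <<'E'
from h import *
plan(-28,0,28)
im,d=robot.snapshot("top"); cv2.imwrite("pics/t3.png",cv2.resize(im[150:350,270:480],(630,600),interpolation=cv2.INTER_CUBIC))
E
```

```text
time: 4.28
tool_pos: [0.5487, -0.1178, 0.0283]
ee_rot: [-3.141, 0.0, -1.357]
wrist_force: [-6.2, -1.8, 3.4]
width: 0.0002
time: 4.53
tool_pos: [0.5486, -0.1178, 0.0283]
ee_rot: [3.137, 0.001, -1.358]
wrist_force: [-8.1, -1.9, 6.4]
width: 0.0005
jig now [-30.7  -1.   28.3] F [-8.1 -1.9  6.4] t 4.5333
shift cm [-0.1  -0.27  0.03] spin -0.002
```

View pics/t3.png

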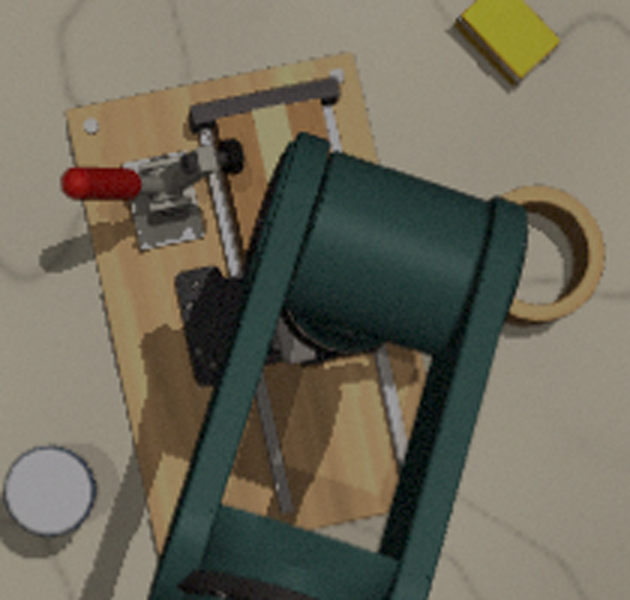

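The carton now reaches the stop (about (270,110) in the crop), and the push force rose from 1 N to 8 N with no further motion. I'll press a little more to confirm.

```bash
python3 -m inch '0 -0.15 0 0 1; 0 -0.3 0 0 1; 0 -0.3 0 0 1'
python3 -m inch '0 0.5 0 0 1; 0 1.5 0 0 1; 0 3 0 0 1; 0 3 0 0 1'
python3 - <<'E'
from h import *
plan(-61,0,220)
E
```

```text
time: 4.83
tool_pos: [0.5484, -0.1178, 0.0284]
ee_rot: [3.13, 0.001, -1.358]
wrist_force: [-11.4, -1.4, 7.2]
width: 0.0006
time: 5.17
tool_pos: [0.5175, -0.1242, 0.0284]
ee_rot: [3.13, 0.002, -1.359]
wrist_force: [0.5, 0.2, 0.1]
width: 0.0005
jig now [-62.4  -0.6  28.4] F [0.5 0.2 0.1] t 5.1667
shift cm [ -0.09   0.08 -19.16] spin -0.003
```

```bash
python3 -m inch '0 0 -3 0 1; 0 0 -6 0 1; 0 0 -9 0 1; 0 0 -12 0 1; 0 0 -15 0 1; 0 0 -18 0 1; 0 0 -20 0 1; 0 0 -20 0 1; 0 0 -20 0 1'
python3 - <<'E'
from h import *
plan(70,185,230)
im,d=robot.snapshot("wrist"); cv2.imwrite("pics/w4.png",im)
E
```

```text
time: 5.92
tool_pos: [0.521, -0.1241, 0.2295]
ee_rot: [3.134, 0.0, -1.358]
wrist_force: [-0.4, -0.5, 0.1]
width: 0.0006
jig now [-59.   -1.2 229.5] F [-0.4 -0.5  0.1] t 5.9167
shift cm [-18.66 -12.85  -0.15] spin -0.003
```

View pics/w4.png

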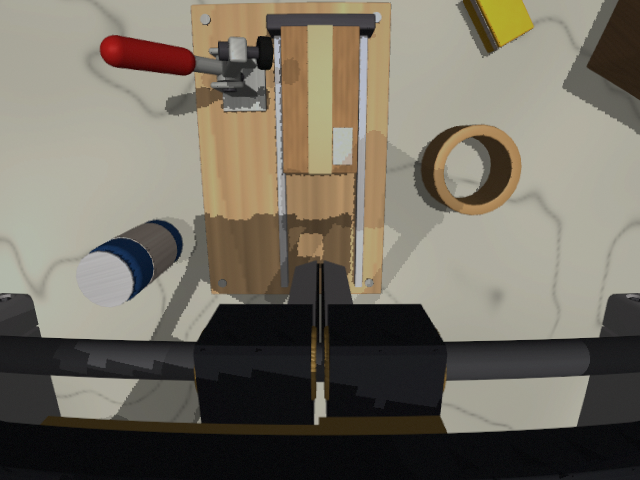

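In the wrist view the carton meets the stop at about (320,30), with nothing else disturbed. I go around to the outer side of the handle, with sideways travel first.

```bash
python3 -m inch '-3 0 0 0 1; -6 0 0 0 1; -9 0 0 0 1; -12 0 0 0 1; -15 0 0 0 1; -18 0 0 0 1; -18.7 -3 0 0 1; -18.7 -6 0 0 1; -18.7 -9 0 0 1; -18.7 -11 0 0 1; -18.7 -12.9 0 0 1; -18.7 -12.9 0 0 1; -18.7 -12.9 0 0 1'
python3 - <<'E'
from h import *
plan(70,185,135)
im,d=robot.snapshot("wrist"); cv2.imwrite("pics/w5.png",im)
im,d=robot.snapshot("top"); cv2.imwrite("pics/t5.png",cv2.resize(im[150:350,270:480],(630,600),interpolation=cv2.INTER_CUBIC)); P=cloud("top",d)
z=P[...,2]; q=((P[...,:2]-O)@np.c_[EX,EY])*1000
m=(z>.05)&(z<.064)&(abs(q[...,1])<30)&(q[...,0]>-120)&(q[...,0]<108); print(m.sum(),np.percentile(q[m],[0.5,50,99.5],axis=0))
E
```

```text
time: 7.05
tool_pos: [0.6059, 0.0863, 0.2228]
ee_rot: [3.124, 0.003, -1.358]
wrist_force: [0.6, -0.1, -0.6]
width: 0.0002
jig now [ 68.8 186.2 222.8] F [ 0.6 -0.1 -0.6] t 7.05
shift cm [ 0.15 -0.27  8.78] spin -0.002
1964 [[-20.11991773 -29.72044622]
 [ 41.81237364  -0.54461204]
 [107.4461065   29.5002956 ]]
```

View pics/w5.png

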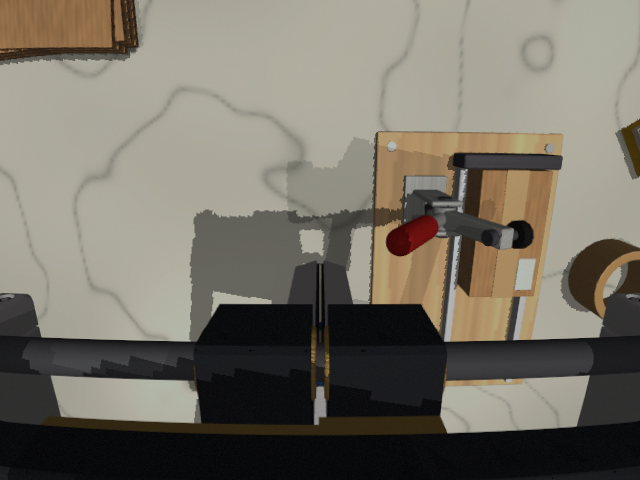

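View pics/t5.png

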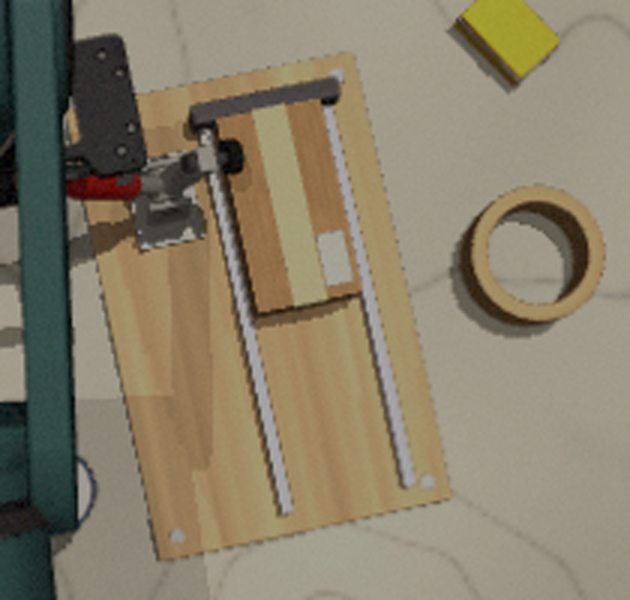

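The carton's rear edge is at jig x = -20, so it is home against the stop. The fingers are outside the handle, whose end is at (398,240) in the wrist view. I lower to mid-handle height.

```bash
python3 -m inch '0 0 2.5 0 1; 0 -0.1 5 0 1; 0 -0.2 7 0 1; 0 -0.3 8.3 0 1; 0 -0.3 8.3 0 1; 0 -0.3 8.3 0 1'
python3 - <<'E'
from h import *
plan(70,60,138)
im,d=robot.snapshot("wrist"); cv2.imwrite("pics/w6.png",im)
E
```

```text
time: 7.65
tool_pos: [0.6065, 0.0864, 0.1418]
ee_rot: [3.126, 0.003, -1.359]
wrist_force: [0.1, 0.2, 0.5]
width: 0.0006
jig now [ 69.4 186.2 141.8] F [0.1 0.2 0.5] t 7.65
shift cm [12.62 -0.1   0.35] spin -0.003
```

View pics/w6.png

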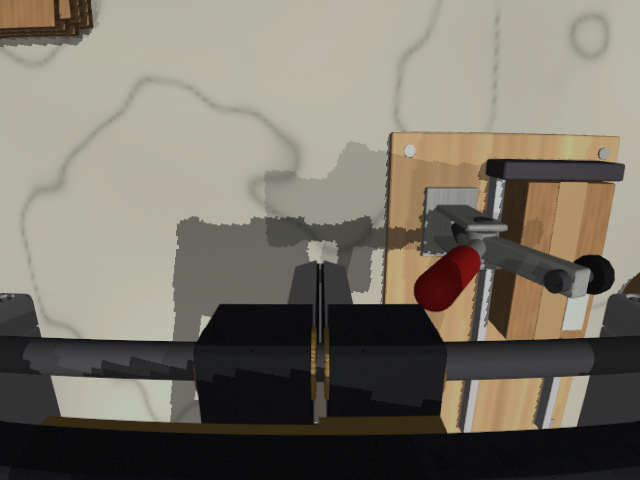

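The handle stands ahead of the fingers, in line along tool x. I push across slowly in two stages.

```bash
python3 -m inch '0.7 0 0 0 1; 1.4 0 0 0 1; 2 0 0 0 1; 2.5 0 0 0 1; 3 0 0 0 1; 3.5 0 0 0 1; 4 0 0 0 1; 4.5 0 0 0 1; 5 0 0 0 1; 5 0 0 0 1'
python3 - <<'E'
from h import *
plan(70,85,140)
im,d=robot.snapshot("wrist"); cv2.imwrite("pics/w7.png",im)
E
```

```text
time: 8.53
tool_pos: [0.62, 0.0406, 0.1464]
ee_rot: [3.137, 0.007, -1.356]
wrist_force: [1.7, 5.4, 1.7]
width: 0.0003
jig now [ 72.9 138.6 146.4] F [1.7 5.4 1.7] t 8.5333
shift cm [5.36 0.28 0.61] spin -0.001
```

View pics/w7.png

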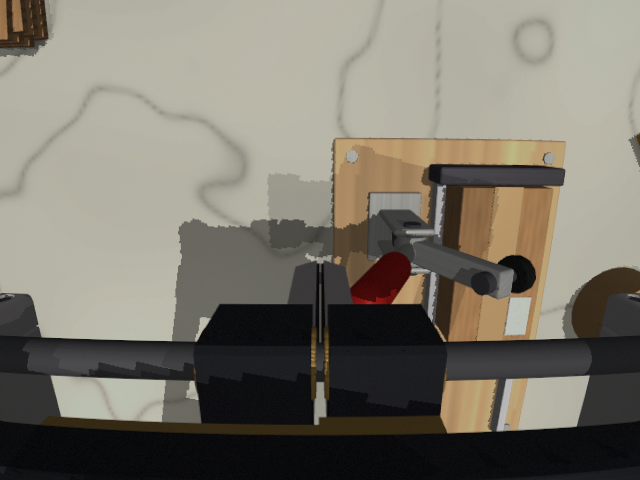

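The finger is on the handle with a force of about 6 N, as expected, and the lever is turning. I continue past centre.

```bash
python3 -m inch '0.5 0.1 0.2 0 1; 1 0.2 0.4 0 1; 1.5 0.3 0.5 0 1; 2 0.3 0.5 0 1; 2.5 0.3 0.5 0 1; 3 0.3 0.5 0 1; 3.5 0.3 0.5 0 1; 4 0.3 0.5 0 1; 4.5 0.3 0.5 0 1; 5 0.3 0.5 0 1; 5.4 0.3 0.5 0 1; 5.4 0.3 0.5 0 1; 5.4 0.3 0.5 0 1'
python3 - <<'E'
from h import *
plan(70,190,140)
im,d=robot.snapshot("wrist"); cv2.imwrite("pics/w8.png",im)
im,d=robot.snapshot("side"); cv2.imwrite("pics/s8.png",cv2.resize(im[150:330,210:450],(800,600),interpolation=cv2.INTER_CUBIC))
E
```

```text
time: 9.67
tool_pos: [0.6285, -0.0134, 0.1402]
ee_rot: [3.136, 0.006, -1.357]
wrist_force: [1.0, -0.1, 0.6]
width: 0.0005
jig now [ 69.6  84.  140.2] F [ 1.  -0.1  0.6] t 9.6667
shift cm [-10.6   -0.03   0.08] spin -0.001
```

View pics/w8.png

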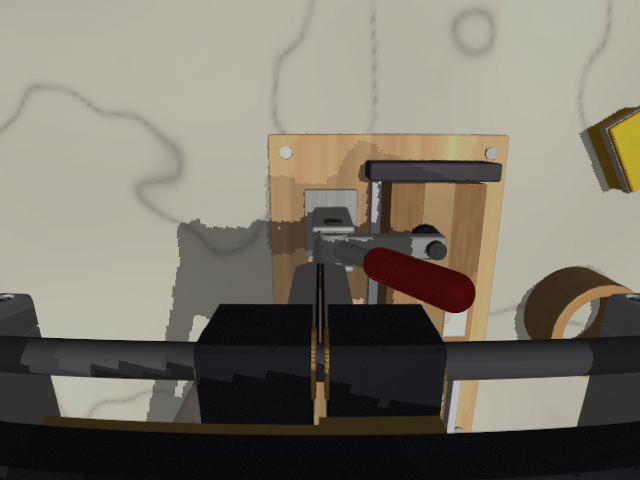

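View pics/s8.png

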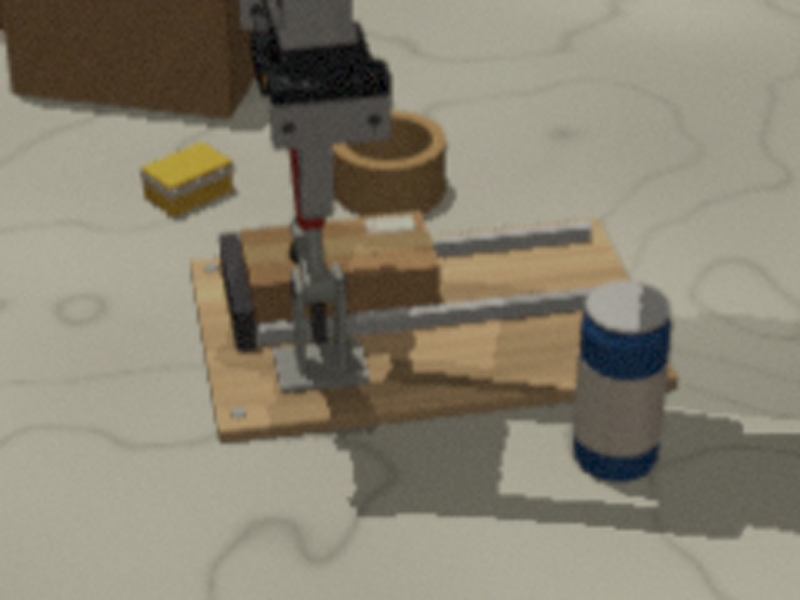

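The lever has snapped over. The handle now leans across the channel, with its end at (458,293) in the wrist view, the arm is level over the carton, and the contact force is near zero. I withdraw outward, then up.

```bash
python3 -m inch '-1.5 0 0 0 1; -4 0 0 0 1; -7 0 0 0 1; -10 0 0 0 1; -12 0 0 0 1; -12 0 -3 0 1; -12 0 -6 0 1; -12 0 -9 0 1; -14 0 -10 0 1; -17 0 -10 0 1; -20 0 -10 0 1; -20 0 -10 0 1; -20 0 -10 0 1; -20 0 -10 0 1'
python3 - <<'E'
from h import *
plan(70,190,140)
im0=robot.get_obs()
im,d=robot.snapshot("top"); cv2.imwrite("pics/t9.png",cv2.resize(im[150:350,270:480],(630,600),interpolation=cv2.INTER_CUBIC)); P=cloud("top",d)
z=P[...,2]; q=((P[...,:2]-O)@np.c_[EX,EY])*1000
m=(z>.05)&(z<.064)&(q[...,1]>-30)&(q[...,1]<30)&(q[...,0]>-120)&(q[...,0]<108); print("carton",m.sum(),np.percentile(q[m],[0.5,50,99.5],axis=0))
c=im.astype(int); red=(c[...,2]>90)&(c[...,1]<50)&(c[...,0]<50); red[:150]=0;red[:,:280]=0;red[350:]=0;red[:,420:]=0
print("red",red.sum(),np.percentile(np.c_[q[red],z[red]*1000],[2,50,98],axis=0))
for u,v in [(449,220),(439,161),(286,313)]: print(P[v,u])
im,d=robot.snapshot("side"); cv2.imwrite("pics/s9.png",cv2.resize(im[150:330,210:450],(800,600),interpolation=cv2.INTER_CUBIC))
E
```

```text
time: 10.93
tool_pos: [0.586, 0.1826, 0.2414]
ee_rot: [3.136, 0.006, -1.355]
wrist_force: [-0.0, -0.4, -0.4]
width: 0.0005
jig now [ 70.  284.6 241.4] F [-0.  -0.4 -0.4] t 10.9333
shift cm [ 9.51 -0.05 10.08] spin 0.001
carton 1736 [[-20.0737884  -29.63212795]
 [ 34.72725876  -3.73063308]
 [107.45345612  29.61126391]]
red 220 [[ 62.77941134  15.27969999 122.25847554]
 [ 69.87007904  36.39245995 152.47647802]
 [ 77.91309792  58.4382461  167.62775635]]
[ 0.62640723 -0.27390837  0.01165323]
[ 0.74466161 -0.25196156  0.02920082]
[0.43735346 0.05000451 0.11877785]
```

View pics/t9.png

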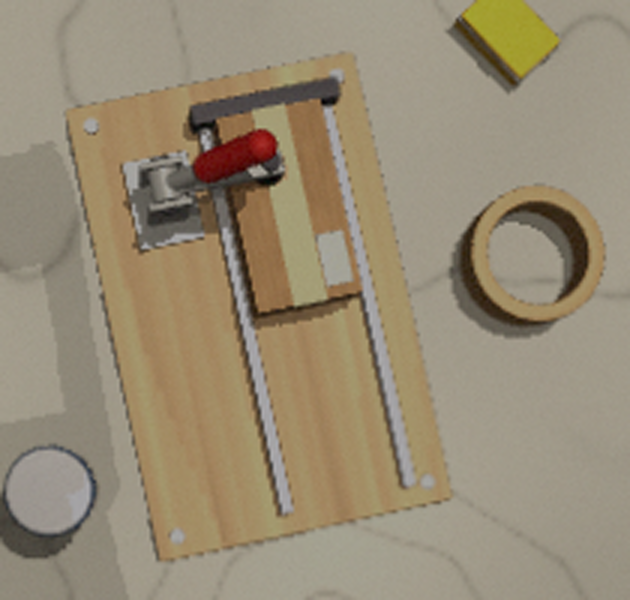

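View pics/s9.png

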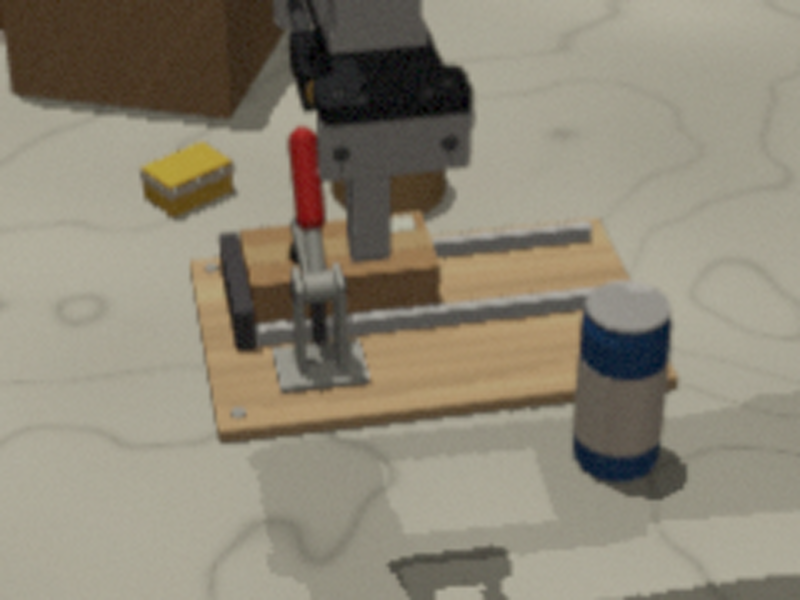

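The handle end is at about jig y 15–17, z 165, which matches a clamped angle near 1.25. The carton's rear edge is still at x = -20. The can, tape roll and staple box have not moved, and the hand is clear.

```bash
python3 -c "
from bench import robot
print(robot.close_job())"
```

```text
the job is handed in; nothing more can be done
None
```

The carton is home against the dark end stop and clamped, and I handed the job in at about 11 s of the 48 s. No verdict comes back on hand-in.

- **Carton:** I pushed it about 66 mm along the channel with the fingers closed until it butted on the stop. The push force rose from about 1 N to 11 N with no further motion. Its rear edge measured at jig x = -20 mm, the home value, both before and after clamping.
- **Clamp:** I pushed the red lever past centre from the outside and it snapped over, with about 6 N read partway through the push. The handle end measured at about jig y 15–17 mm, z 165 mm, which fits a clamped angle of about 1.25. That rests on the handle's position and the pictures; I did not measure the pad force itself.
- **Hand and other objects:** The hand was withdrawn to about 28 cm to the clamp side, touching nothing, with wrist force near zero. The tape roll, blue can and staple box are where they were.

The tool drifted slightly during the moves, up to about 7 mm in height and 0.02 rad in tilt. I corrected the height as I went, and none of the final checks disagreed.

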